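Load a kiln prop past the sprung flaps of a carrier

ROBOT

A 6-joint arm with a two-finger parallel gripper is mounted at the origin on the work surface. World frame = base frame: x ahead of the robot, y to its left, z up, the work surface at z = 0. Lengths are in m, angles in rad, forces in N, time in s.
With the tool pointing down it reaches from about 0.325 to 0.925 m from the base axis. Payload 3.1 kg.
Tool frame: the origin (TCP) lies at the very end of the fingers, on their centre line; the grasp point (between the pads) lies 19 mm behind it; z points along the fingers, y is the direction in which the jaws open and shut (so a half turn about z gives the same grasp; the last joint's range is limited). The gripper opens to 85 mm and grips with 20 to 120 N. Pads are 22 mm wide; open, the fingers measure 114 mm over their backs; the gripper's body (76 mm by 85 mm) begins 54 mm behind the grasp point. The pads swing forward as they close: fully open they stand 13 mm farther back than shut.
Start: joints at [1.19, 0.217, 1.613, -0, 1.311, -0.112], TCP at [0.166, 0.603, 0.231] pointing down, gripper open.
Joint ranges: [-2.75, 2.75], [-0.78, 2.1], [0.31, 2.55], [-1.13, 4.27], [0.13, 2.63], [-2.58, 2.58]. Speed limits (rad/s): [2.79, 2.79, 3.14, 3.14, 3.14, 3.14].

INTERFACE

Orientations are given as a rotation vector (axis times angle).
In Python, from station import telemetry, eyes, r gives the robot as it stands.
- The arm moves only by the tool servo_tool, never from a script. Its argument "targets" is a list that holds one entry, the list of rows, each a list of 7 numbers: the turn, a rotation vector about the tool's x, y, z in degrees, then the shift along the tool's x, y, z in mm, then the gripper command: -1 is shut, 1 is fully open, values between are in proportion. A call has exactly 10 rows; each row shifts and turns the commanded pose from where the row before left it, along the tool's axes as they then stand; what a row does not reach is not made up. A row lasts 1/12 s, in which the tool goes at most 41.7 mm and 7.16 degrees, less where a joint would pass 70% of its speed; a pose out of reach is approached as far as the arm can. A call is refused whole if a number of a shift passes 41.7 or a number of a turn 7.16, either way. A call with a gripper value outside its range is refused whole. The fingers move at their own pace and stop on an object; "grip_force" is the grip in N (left out, the last holds). Time passes only in rows, so rows that do not move let the fingers close, or fill a call up. It gives the time, the measured TCP pose, the force and the opening at its end, in the units of the state.
- telemetry.read_state(): the state, without advancing time (a new reading comes with each control period).
- eyes.capture(name): name is "scene" or "top" or "wrist"; returns the picture (400x640x3 uint8, red, green, blue); there is no depth.
- eyes.camera_info(name): a dict with "camera_matrix" (3x3 intrinsics, pixels), "T" (4x4, takes a point from camera to world coordinates); the wrist camera has in their place "hand_eye" (4x4, takes a point from camera to tool coordinates, whose origin is the TCP and whose axes are the flange's). Camera axes: x right, y up, looking along -z (the intrinsics and any distortion apply to the point x, -y, -z); pixel columns grow to the right and rows downward; lengths in m; the calibration is good to about 2 mm. A picture is of the moment at which its call begins: read the wrist's pose just before it. camera_info takes no time and is no camera call.
- r.job_done(): hands the job in, once; it reports no verdict.
The state is a dict: "clock": time; "qpos": joint angles; "joint_vel": joint speeds; "tau": joint torques, N m; "position": TCP position; "tool_rot": TCP orientation; "ft_force": force on the tool from outside, world axes, zero at the start; "torque": the same for the moment, N m; "gripper_width": finger opening in m.
Only numpy, scipy, OpenCV 4.12 (cv2) and the standard library are available. Lean on these libraries where they do the work, as an engineer would, in place of code of your own. Each camera call takes 0.05 s, during which the arm holds its last target. There are 200 camera calls.

TASK

Take the longest of the three kiln props, lay it on the bare loading deck of the carrier in front of its gate, lined up with the lane, and then push it through the pair of sprung one-way flaps until both have swung shut again behind it, so that it stays clamped between the flaps and the sprung bumper. Feel for the bumper and press gently, never with more than about 15 N, and leave the other props, the jar, the mug, the bowl and the brush where they are.

Things in the scene. Friction and masses are not known exactly. Their poses are not given: they have to be found in the camera images.
- prop_long_mid (a point): The longest kiln prop: a pale stoneware bar 80 mm long (its x axis), 46 mm wide (y), 50 mm high (z), about 0.3 kg, lying on the table; this point is its centre, 25 mm above its underside. The edges are rounded by 3 mm.
- prop_medium_mid (a point): A shorter prop of the same section, 58 mm long: to be left alone. The point is its centre.
- prop_short_mid (a point): The shortest prop of the same section, 40 mm long: to be left alone. The point is its centre.
- carrier: The carrier, fixed to the table: a plywood board 110 mm wide (y) and 12 mm thick whose top is the deck. Origin at its underside on the lane's centre line; it reaches from x = -155 to +197 mm. The lane runs along its +x, the push direction, through an aluminium gate unit clamped on the board.
- deck_spot (a point): Middle of the bare loading deck, on the deck's top 95 mm before the carrier's origin, on the centre line; axes as the carrier. The deck is bare from 60 mm before this point to 30 mm beyond it. Lay the prop with its centre over this point and its length along x.
- gate_nominal (a point): Point on the deck at the carrier's origin. The gate unit's flap hinges lie at carrier x = d, where d differs each time, -16 to +12 mm, and is not measured. Funnel, 75 mm wide at its mouth, from d-45 to d-10 mm; then a lane 50 mm wide, its walls 24 mm and flaps 21 mm above the deck, so that a pusher whose tip is 26 mm or more above the deck passes over them.
- lane_far (a point): Point on the deck on the centre line, 140 mm beyond the carrier's origin, near the bumper. Two straps cross the lane 56 mm above the deck at d+85 and d+122 mm. The flaps snap shut once the prop's rear end is about 62 mm past their hinges; clamped, its rear end rests on their tips 59 mm past the hinges, held there by the bumper.
- flap_l (a joint): Left flap (lane's +y side), a steel leaf 60 mm long on an upright hinge, slanting forward and inward when shut; 0 = shut, grows to 0.35 rad as the passing prop pushes it aside. A light spring shuts it; it cannot turn the other way, so the prop cannot go back. Entering between the flaps takes about 3 to 12 N.
- flap_r (a joint): Right flap (lane's -y side), the mirror image: 0 = shut, grows to 0.35 rad when pushed aside.
- bumper (a joint): Sprung rubber-faced plate that ends the lane, 40 mm wide, 46 mm high; 0 = free, grows in m as it is pressed along +x, 2.3 N per mm. Free, its face lies 137.5 mm past the flap hinges. The flaps snap shut behind the prop at about 4.5 mm (10 N); it is overloaded at 8 mm (18 N); with the prop clamped it stays pressed about 1.5 mm.
- jar: Lidded amber glaze jar, 60 mm across, 85 mm high, origin under its centre: to be left alone.
- mug: White mug, 80 mm across, 90 mm high, origin under its centre: to be left alone.
- bowl: Terracotta bowl, 110 mm across, 50 mm high, origin under its centre: to be left alone.
- brush: Brush lying on the table: to be left alone.
Mind the look-alikes: they are no part of the job. Leave any green or turquoise look-alike of the part that bears prop_long_mid alone.

How it is judged:
On the way, in this order (a step that is already met when the one before it is completed fails the run):
1. the longest prop lies on the bare deck in front of the gate, lined up with the lane (x of prop_long_mid in the frame of carrier between -0.14 and -0.06 m and y of prop_long_mid in the frame of carrier between -0.02 and 0.02 m and z of prop_long_mid in the frame of carrier between 0.033 and 0.042 m and angle between the x axis of prop_long_mid and the x axis of carrier, either way round below 0.25 rad), for 0.2 s.
2. the prop has pushed both flaps aside and stands between them (value of joint each of flap_l, flap_r above 0.2 rad and x of prop_long_mid in the frame of carrier above 0 m and z of prop_long_mid in the frame of carrier below 0.045 m), for 0.1 s.
At the end, for the whole second after the job is handed in: Both flaps are shut (under 0.06 rad) behind the longest prop, which lies flat, straight (within 0.1 rad) and at rest in the lane, its centre 78 to 117 mm beyond the carrier's origin and within 6 mm of the centre line, clamped so that the bumper stays pressed by 0.5 to 5 mm (value of joint each of flap_l, flap_r below 0.06 rad and value of joint bumper between 0.0005 and 0.005 m and x of prop_long_mid in the frame of carrier between 0.078 and 0.117 m and y of prop_long_mid in the frame of carrier between -0.006 and 0.006 m and z of prop_long_mid in the frame of carrier between 0.033 and 0.042 m and angle between the x axis of prop_long_mid and the x axis of carrier, either way round below 0.1 rad and linear speed of prop_long below 0.01 m/s); the robot touches nothing.
It fails at once if the bumper is pressed in by more than 8 mm (18 N) (value of joint bumper above 0.008 m).
It fails at once if another prop, the jar, the mug, the bowl or the brush is moved more than 20 mm (distance of any of prop_medium_mid, prop_short_mid, jar, mug, bowl, brush from where it was at the start of the episode above 0.02 m).
It also fails if it takes over 64 s, if anything falls off the work surface, if the arm or the gripper's body presses on something with over 40 N, if the wrist force passes 120 N, or if a joint passes its speed limit or range.

## Working session

There is one attempt and no reset: what is moved stays moved. The work goes in short steps, Python scripts to look and compute and a tool call to move; the robot and the scene stay as the last step left them, time stands still between calls to the robot, and variables do not carry over. Pictures are saved under pics/ and viewed, about 8 in all and at most 12, crops included, and the job is handed in when it is done.

Besides the shell and the picture viewer there is one more tool, called after ">>>" by a JSON object that holds its "fn" and its "kwargs". servo_tool: Moves the arm, as the interface text tells. Its arguments: {"type":"object","properties":{"targets":{"type":"array"},"grip_force":{"type":"number"}},"required":["targets"]}

```bash
ls; mkdir -p pics
python3 - <<'E'
from station import telemetry, eyes, r
import cv2
print(telemetry.read_state())
for n in ("scene","top"):
    cv2.imwrite(f"pics/{n}0.png",cv2.cvtColor(eyes.capture(n),cv2.COLOR_RGB2BGR)); print(n,eyes.camera_info(n))
print(eyes.camera_info("wrist"))
E
```

```text
pics
{'clock': 0.0, 'qpos': array([ 1.18979041e+00,  2.17769185e-01,  1.61493988e+00, -9.38508584e-07,
        1.31132116e+00, -1.12224479e-01]), 'joint_vel': array([ 0.00052498, -0.00227542,  0.00152145,  0.00024042, -0.0006602 ,
        0.00052453]), 'tau': array([ 7.26357011e-04, -3.96854711e+01, -3.03849435e+01, -2.47467260e-04,
        9.82133177e-03, -3.18719259e-06]), 'position': array([0.16565727, 0.60178893, 0.22995597]), 'tool_rot': array([-0.42085087, -3.11267443,  0.00371273]), 'ft_force': array([-0.54306861,  0.02122362, -0.32560526]), 'torque': array([-0.04138795, -0.04865813,  0.03869448]), 'gripper_width': 0.08529552183312385}
scene {'camera_matrix': array([[409.3999322 ,   0.        , 322.09776732],
       [  0.        , 409.3999322 , 202.93369591],
       [  0.        ,   0.        ,   1.        ]]), 'T': array([[-0.4910397 , -0.66160874,  0.56670442,  1.16906331],
       [ 0.87106033, -0.3815423 ,  0.30932083,  0.35005041],
       [ 0.01157234,  0.64552254,  0.76365354,  0.94653531],
       [ 0.        ,  0.        ,  0.        ,  1.        ]])}
top {'camera_matrix
[... 235 characters left out ...]
99990199, -0.01281251,  0.00564294, -0.01369937],
       [ 0.0050426 ,  0.0464141 ,  0.99890956,  1.49509728],
       [ 0.        ,  0.        ,  0.        ,  1.        ]])}
{'camera_matrix': array([[311.48458912,   0.        , 327.50777371],
       [  0.        , 311.48458912, 198.0056383 ],
       [  0.        ,   0.        ,   1.        ]]), 'hand_eye': array([[ 2.10751332e-04,  9.51232976e-01,  3.08473306e-01,
         7.85108393e-02],
       [ 9.99999602e-01, -4.68000565e-04,  7.59956592e-04,
        -1.91854639e-04],
       [ 8.67261452e-04,  3.08473023e-01, -9.51232696e-01,
        -1.43323055e-01],
       [ 0.00000000e+00,  0.00000000e+00,  0.00000000e+00,
         1.00000000e+00]])}
```

View pics/top0.png

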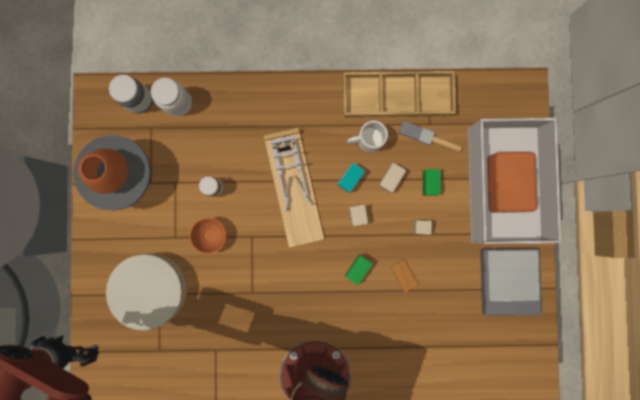

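View pics/scene0.png

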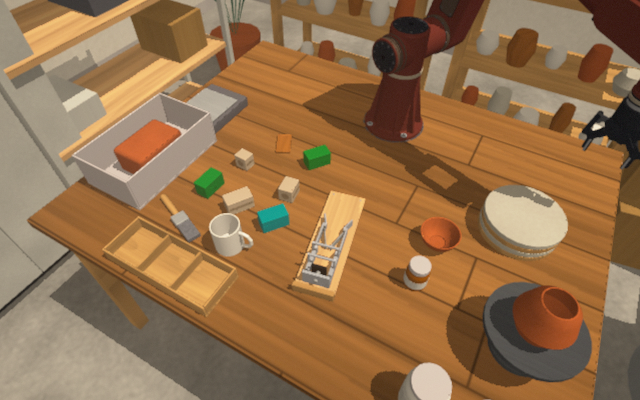

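The top view shows the long prop at (393,178), the medium at (360,215) and the short at (424,227). The carrier runs from (305,243) up to (283,132), with the funnel mouth at about row 205 facing the robot. Next I measure them.

```bash
cat > h.py <<'E'
import numpy as np, cv2
from station import telemetry, eyes, r
from scipy.spatial.transform import Rotation as R
def grab(n,f=None):
    s=telemetry.read_state(); im=cv2.cvtColor(eyes.capture(n),cv2.COLOR_RGB2BGR); c=eyes.camera_info(n)
    if n=="wrist":
        T=np.eye(4);T[:3,:3]=R.from_rotvec(s["tool_rot"]).as_matrix();T[:3,3]=s["position"];T=T@c["hand_eye"]
    else: T=c["T"]
    if f: cv2.imwrite(f"pics/{f}.png",im)
    return im,c["camera_matrix"],T
def cast(px,K,T,z):
    px=np.atleast_2d(np.asarray(px,float)); d=np.c_[(px[:,0]-K[0,2])/K[0,0],-(px[:,1]-K[1,2])/K[1,1],-np.ones(len(px))]@T[:3,:3].T
    return T[:3,3]+d*((z-T[2,3])/d[:,2])[:,None]
def proj(P,K,T):
    q=(np.atleast_2d(P)-T[:3,3])@T[:3,:3]; return np.c_[K[0,2]-K[0,0]*q[:,0]/q[:,2],K[1,2]+K[1,1]*q[:,1]/q[:,2]]
def show(im,f,box,s):
    x0,y0,x1,y1=box; cv2.imwrite(f"pics/{f}.png",cv2.resize(im[y0:y1,x0:x1],None,fx=s,fy=s,interpolation=cv2.INTER_CUBIC))
E
python3 - <<'E'
from h import *
im,K,T=grab("top")
hsv=cv2.cvtColor(im,cv2.COLOR_BGR2HSV)
for p in [(393,178),(360,215),(424,227),(298,225),(330,225),(315,235)]: print(p,hsv[p[1],p[0]])
m=((hsv[...,1]<90)&(hsv[...,2]>120)).astype(np.uint8)*255
for c in cv2.findContours(m,cv2.RETR_EXTERNAL,cv2.CHAIN_APPROX_NONE)[0]:
    x,y=c[:,0].mean(0)
    if 340<x<440 and 150<y<240 and cv2.contourArea(c)>60:
        P=cast(c[:,0],K,T,.05)[:,:2].astype(np.float32); print("prop",(x,y),cv2.minAreaRect(P*1000))
print("deck end corners",cast([(290,246),(323,238),(265,135),(298,129)],K,T,.012)[:,:2])
show(im,"carr",(250,110,460,260),3.8)
E
```

```text
(393, 178) [ 18  60 195]
(360, 215) [ 18  59 196]
(424, 227) [ 18  58 194]
(298, 225) [ 18 104 206]
(330, 225) [ 15 149 159]
(315, 235) [ 17 104 206]
prop (np.float64(422.6545454545454), np.float64(226.8909090909091)) ((447.7132568359375, -329.59246826171875), (51.13009262084961, 41.92003631591797), 88.63552856445312)
prop (np.float64(358.3015873015873), np.float64(214.88888888888889)) ((485.9518737792969, -137.4812469482422), (58.22795867919922, 48.46620178222656), 8.469396591186523)
prop (np.float64(392.01428571428573), np.float64(177.44285714285715)) ((597.9444580078125, -241.03656005859375), (48.7299919128418, 84.10252380371094), 57.467533111572266)
deck end corners [[ 0.39432957  0.07090296]
 [ 0.41750299 -0.03080271]
 [ 0.73881332  0.14498254]
 [ 0.75635327  0.04235788]]
```

View pics/carr.png

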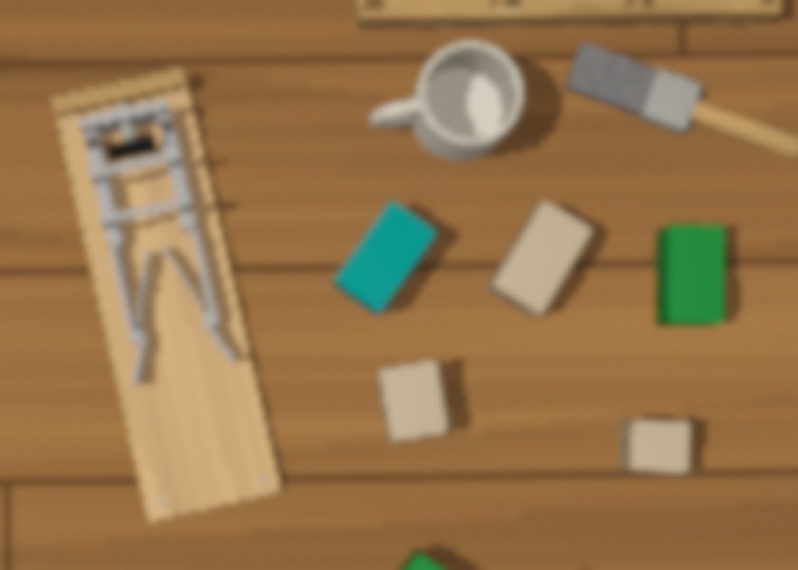

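```bash
cat >> h.py <<'E'
def plan(x,y,z,yaw):
    "turn about tool z (deg), then shift in the turned tool frame (mm)"
    s=telemetry.read_state(); A=R.from_rotvec(s["tool_rot"]).as_matrix()
    c,w=np.cos(np.radians(yaw)),np.sin(np.radians(yaw))
    B=np.array([[c,w,0],[w,-c,0],[0,0,-1.]])
    print("t %.2f"%s["clock"],"pos",s["position"].round(4),"F",s["ft_force"].round(1),"turn",np.degrees(R.from_matrix(A.T@B).as_rotvec()).round(2),"shift",((np.array([x,y,z])-s["position"])@B*1000).round(1))
E
python3 - <<'E'
from h import *
K=eyes.camera_info("top")["camera_matrix"];T=eyes.camera_info("top")["T"]
f=lambda L:[(a/3.8+250-.4,b/3.8+110-.4) for a,b in L]
c=cast(f([(150,522),(280,490),(52,100),(185,68)]),K,T,.012)[:,:2]; print(c.round(4))
near,far=c[:2].mean(0),c[2:].mean(0);d=far-near; L=np.linalg.norm(d); print("len",L,"ang",np.degrees(np.arctan2(d[1],d[0])))
u=d/L; mid=(near+far)/2; o=mid-u*.021; print("origin",o,"spot",o-u*.095)
P=cast(f([(140,380),(237,357),(137,338),(213,318)]),K,T,.036)[:,:2]; print("mouth/neck rel",((P-o)@np.c_[u,[-u[1],u[0]]]).round(4))
plan(.60,-.24,.20,147.5)
E
```

```text
[[ 0.3914  0.0738]
 [ 0.4158 -0.0317]
 [ 0.736   0.1503]
 [ 0.7611  0.0414]]
len 0.3529487800907527 ang 12.237676667806763
origin [0.55554894 0.05401718] spot [0.46270765 0.03388027]
mouth/neck rel [[-0.0435  0.0352]
 [-0.0429 -0.0444]
 [-0.0102  0.0301]
 [-0.0082 -0.0327]]
t 0.15 pos [0.1657 0.602  0.2302] F [-0.5  0.7 -0.5] turn [-1.10e-01  1.00e-02  1.71e+01] shift [-818.6 -476.8   30.2]
```

>>> {"fn": "servo_tool", "kwargs": {"targets": [[[0,0,5.7,0,0,0,1],[0,0,5.7,0,0,0,1],[0,0,5.7,0,0,0,1],[0,0,0,-34,-19.8,1,1],[0,0,0,-34,-19.8,1,1],[0,0,0,-34,-19.8,1,1],[0,0,0,-34,-19.8,1,1],[0,0,0,-34,-19.8,1,1],[0,0,0,-34,-19.8,1,1],[0,0,0,-34,-19.8,1,1]]]}}

```text
clock: 0.98
position: [0.2924, 0.356, 0.224]
tool_rot: [0.878, 3.016, -0.0]
ft_force: [1.3, 0.3, -0.0]
gripper_width: 0.0852
```

>>> {"fn": "servo_tool", "kwargs": {"targets": [[[0,0,0,-34,-19.8,1,1],[0,0,0,-34,-19.8,1,1],[0,0,0,-34,-19.8,1,1],[0,0,0,-34,-19.8,1,1],[0,0,0,-34,-19.8,1,1],[0,0,0,-34,-19.8,1,1],[0,0,0,-34,-19.8,1,1],[0,0,0,-34,-19.8,1,1],[0,0,0,-34,-19.8,1,1],[0,0,0,-34,-19.8,1,1]]]}}

```text
clock: 1.82
position: [0.4729, 0.0062, 0.2142]
tool_rot: [0.88, 3.016, 0.0]
ft_force: [0.2, 0.3, 0.4]
gripper_width: 0.0856
```

Run:
```python
from h import *
plan(.60,-.24,.20,147.5)
```

```text
t 1.82 pos [0.4729 0.0062 0.2142] F [0.2 0.3 0.4] turn [ 0.02  0.   -0.03] shift [-239.5 -139.3   14.2]
```

>>> {"fn": "servo_tool", "kwargs": {"targets": [[[0,0,0,-34,-19.8,1,1],[0,0,0,-34,-19.8,1,1],[0,0,0,-34,-19.8,1,1],[0,0,0,-34,-19.8,1,1],[0,0,0,-34,-19.8,1,1],[0,0,0,-34,-19.8,1,1],[0,0,0,-33,-19,1,1],[0,0,0,0,0,4,1],[0,0,0,0,0,4,1],[0,0,0,0,0,0,1]]]}}

```text
clock: 2.65
position: [0.5971, -0.2346, 0.1972]
tool_rot: [-0.879, -3.012, -0.002]
ft_force: [-0.1, -0.1, 0.8]
gripper_width: 0.0853
```

Run:
```python
from h import *
im,K,T=grab("wrist","w1")
hsv=cv2.cvtColor(im,cv2.COLOR_BGR2HSV)
q=proj([.598,-.241,.05],K,T)[0].astype(int); print(q,hsv[q[1],q[0]])
m=((hsv[...,1]<90)&(hsv[...,2]>120)&(hsv[...,0]>8)&(hsv[...,0]<28)).astype(np.uint8)*255
for c in cv2.findContours(m,cv2.RETR_EXTERNAL,cv2.CHAIN_APPROX_NONE)[0]:
    if cv2.contourArea(c)>800:
        P=cast(c[:,0],K,T,.05)[:,:2].astype(np.float32); print("prop",c[:,0].mean(0),cv2.minAreaRect(P*1000))
```

```text
[322 187] [ 18  53 182]
prop [303.04587156 315.79816514] ((711.4788208007812, -340.44403076171875), (35.46701431274414, 38.37805938720703), 68.89665985107422)
prop [453.21903052 248.22980251] ((736.33544921875, -168.62014770507812), (97.656982421875, 121.91719818115234), 62.52742385864258)
prop [ 28.66666667 228.06944444] ((491.8748779296875, -529.8119506835938), (64.84475708007812, 218.27896118164062), 40.30937957763672)
prop [322.04580153 184.        ] ((597.697998046875, -242.00799560546875), (45.36308670043945, 85.33191680908203), 58.46181106567383)
prop [156.49222798 102.37823834] ((450.93084716796875, -323.7072448730469), (63.445858001708984, 42.54625701904297), 80.41253662109375)
prop [353.68062827  21.29842932] ((488.1092224121094, -139.26988220214844), (56.800533294677734, 44.82678985595703), 8.440056800842285)
```

View pics/w1.png

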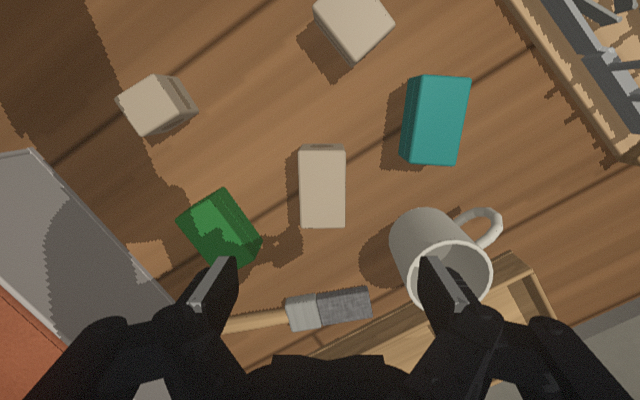

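The view shows the long prop at (322,187), with the mug and green block clear of the fingers. I now descend and grip.

Run:
```python
from h import *
plan(.5998,-.2433,.012,148)
```

```text
t 2.70 pos [ 0.5972 -0.2341  0.1978] F [-0.4  0.9 -0.3] turn [ 0.01 -0.2  -0.48] shift [ -7.1  -6.4 185.8]
```

>>> {"fn": "servo_tool", "kwargs": {"targets": [[[0,0,-0.5,-7,-6.4,0,0.75],[0,0,0,0,0,30,0.75],[0,0,0,0,0,35,0.75],[0,0,0,0,0,35,0.75],[0,0,0,0,0,30,0.75],[0,0,0,0,0,22,0.75],[0,0,0,0,0,15,0.75],[0,0,0,0,0,10,0.75],[0,0,0,0,0,6,0.75],[0,0,0,0,0,0,0.75]]]}}

```text
clock: 3.53
position: [0.6009, -0.2443, 0.016]
tool_rot: [-0.865, -3.02, -0.0]
ft_force: [-0.5, -0.6, 0.2]
gripper_width: 0.0745
```

>>> {"fn": "servo_tool", "kwargs": {"targets": [[[0,0,0,0,0,2,-1],[0,0,0,0,0,0,-1],[0,0,0,0,0,0,-1],[0,0,0,0,0,0,-1],[0,0,0,0,0,0,-1],[0,0,0,0,0,0,-1],[0,0,0,0,0,0,-1],[0,0,0,0,0,0,-1],[0,0,0,0,0,0,-1],[0,0,0,0,0,0,-1]]], "grip_force": 40}}

```text
clock: 4.37
position: [0.6023, -0.2453, 0.0161]
tool_rot: [0.865, 3.017, -0.001]
ft_force: [0.1, -0.9, 5.6]
gripper_width: 0.045
```

>>> {"fn": "servo_tool", "kwargs": {"targets": [[[0,0,0,0,0,-10,-1],[0,0,0,0,0,-20,-1],[0,0,0,0,0,-30,-1],[0,0,0,0,0,-30,-1],[0,0,0,0,0,-30,-1],[0,0,0,0,0,-20,-1],[0,0,0,0,0,0,-1],[0,0,0,0,0,0,-1],[0,0,0,0,0,0,-1],[0,0,0,0,0,0,-1]]]}}

```text
clock: 5.2
position: [0.5987, -0.2435, 0.1508]
tool_rot: [-0.864, -3.014, -0.002]
ft_force: [-0.8, 0.1, -3.7]
gripper_width: 0.0456
```

Run:
```python
from h import *
plan(.4627,.0339,.15,192.2)
```

```text
t 5.20 pos [ 0.5987 -0.2435  0.1508] F [-0.8  0.1 -3.7] turn [  0.11  -0.35 -44.2 ] shift [ 74.3 299.8   0.8]
```

>>> {"fn": "servo_tool", "kwargs": {"targets": [[[0,0,-6.3,0,0,0,-1],[0,0,-6.3,0,0,0,-1],[0,0,-6.3,0,0,0,-1],[0,0,-6.3,0,0,0,-1],[0,0,-6.3,0,0,0,-1],[0,0,-6.3,0,0,0,-1],[0,0,-6.3,0,0,0,-1],[0,0,0,5,20,0,-1],[0,0,0,8,32,0,-1],[0,0,0,8,32,0,-1]]]}}

```text
clock: 6.03
position: [0.5609, -0.1662, 0.1515]
tool_rot: [0.328, -3.12, -0.004]
ft_force: [0.5, 1.4, -2.3]
gripper_width: 0.0456
```

>>> {"fn": "servo_tool", "kwargs": {"targets": [[[0,0,0,8,32,0,-1],[0,0,0,8,32,0,-1],[0,0,0,8,32,0,-1],[0,0,0,8,32,0,-1],[0,0,0,8,32,0,-1],[0,0,0,8,32,0,-1],[0,0,0,5,20,0,-1],[0,0,0,0,0,0,-1],[0,0,0,0,0,0,-1],[0,0,0,0,0,0,-1]]]}}

```text
clock: 6.87
position: [0.466, 0.0291, 0.1532]
tool_rot: [0.331, -3.122, 0.0]
ft_force: [0.3, -0.3, -2.4]
gripper_width: 0.0458
```

Run:
```python
from h import *
im,K,T=grab("wrist","w2")
o=np.array([.5555,.0540]);u=np.array([np.cos(np.radians(12.2)),np.sin(np.radians(12.2))]);v=np.array([-u[1],u[0]])
for x in (-.155,.197):
  for y in (.055,-.055): print(x,y,proj(np.r_[o+u*x+v*y,.012],K,T).round())
plan(.4627,.0339,.15,192.2)
```

```text
-0.155 0.055 [[396. 117.]]
-0.155 -0.055 [[272. 117.]]
0.197 0.055 [[377. 412.]]
0.197 -0.055 [[288. 412.]]
t 6.92 pos [0.4665 0.0287 0.1535] F [-0.   0.5 -3.5] turn [-0.01 -0.07 -0.13] shift [2.6 5.9 3.5]
```

View pics/w2.png

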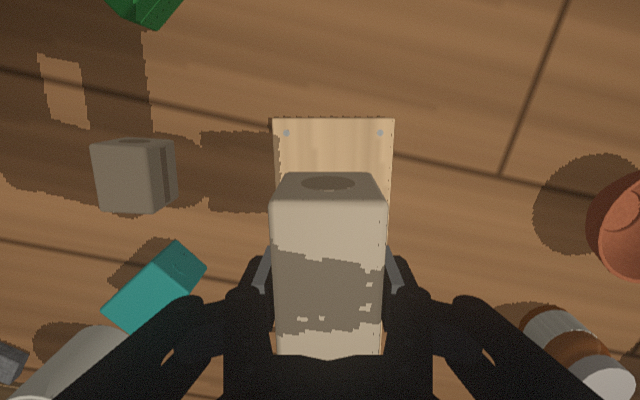

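The deck edge appears at (273–395,117) where predicted, so the carrier pose is good and the prop is held straight. Now I lower it.

>>> {"fn": "servo_tool", "kwargs": {"targets": [[[0,0,0,2.6,5.5,0,-1],[0,0,0,0,0,20,-1],[0,0,0,0,0,25,-1],[0,0,0,0,0,25,-1],[0,0,0,0,0,22,-1],[0,0,0,0,0,15,-1],[0,0,0,0,0,8,-1],[0,0,0,0,0,4,-1],[0,0,0,0,0,2,-1],[0,0,0,0,0,0,-1]]]}}

```text
clock: 7.75
position: [0.4635, 0.0339, 0.0337]
tool_rot: [-0.33, 3.123, -0.0]
ft_force: [0.2, 0.2, -2.8]
gripper_width: 0.0456
```

Run:
```python
from h import *
plan(.4627,.0339,.028,192.2)
```

```text
t 7.75 pos [0.4635 0.0339 0.0337] F [ 0.2  0.2 -2.8] turn [-0.01  0.05 -0.13] shift [0.8 0.1 5.7]
```

>>> {"fn": "servo_tool", "kwargs": {"targets": [[[0,0,0,0,0,2,-1],[0,0,0,0,0,1,-1],[0,0,0,0,0,1,-1],[0,0,0,0,0,0.5,-1],[0,0,0,0,0,0.5,-1],[0,0,0,0,0,0,-1],[0,0,0,0,0,0,-1],[0,0,0,0,0,0,-1],[0,0,0,0,0,0,-1],[0,0,0,0,0,0,-1]]]}}

```text
clock: 8.58
position: [0.4628, 0.0342, 0.0283]
tool_rot: [0.331, -3.124, -0.0]
ft_force: [0.1, 0.1, -2.4]
gripper_width: 0.0458
```

>>> {"fn": "servo_tool", "kwargs": {"targets": [[[0,0,0,0,0,0.5,-1],[0,0,0,0,0,0.5,-1],[0,0,0,0,0,0.5,-1],[0,0,0,0,0,0,-1],[0,0,0,0,0,0,-1],[0,0,0,0,0,0,0.3],[0,0,0,0,0,0,0.6],[0,0,0,0,0,0,0.8],[0,0,0,0,0,0,0.8],[0,0,0,0,0,0,0.8]]]}}

```text
clock: 9.42
position: [0.4629, 0.0341, 0.0267]
tool_rot: [-0.331, 3.124, -0.0]
ft_force: [-1.1, -0.3, -0.6]
gripper_width: 0.0767
```

>>> {"fn": "servo_tool", "kwargs": {"targets": [[[0,0,0,0,0,-10,0.8],[0,0,0,0,0,-20,0.8],[0,0,0,0,0,-30,0.8],[0,0,0,0,0,-20,0.8],[0,0,0,25,0,-10,0],[0,0,0,30,0,0,-0.5],[0,0,0,25,0,0,-0.5],[0,0,0,0,0,0,-0.5],[0,0,0,0,0,0,-0.5],[0,0,0,0,0,0,-0.5]]]}}

```text
clock: 10.25
position: [0.3857, 0.0173, 0.1176]
tool_rot: [-0.33, 3.122, -0.001]
ft_force: [1.0, 0.2, 0.1]
gripper_width: 0.021
```

Run:
```python
from h import *
plan(.4627,.0339,.028,192.2)
im,K,T=grab("wrist","w3")
im2,K2,T2=grab("top"); show(im2,"t3",(230,110,390,260),4)
```

```text
t 10.25 pos [0.3857 0.0173 0.1176] F [1.  0.2 0.1] turn [-0.04  0.14 -0.12] shift [-78.8  -0.   89.6]
```

View pics/w3.png

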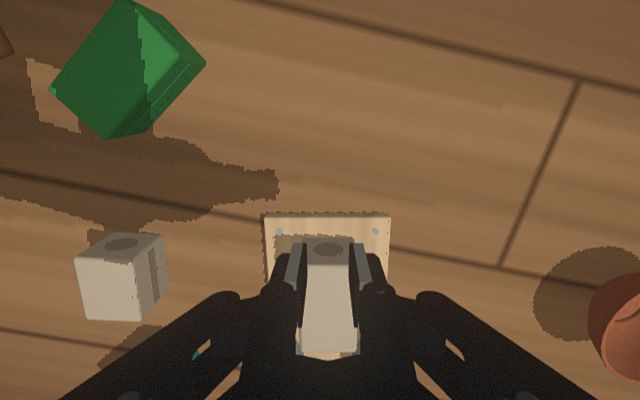

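The prop stands flat on the deck. I lower the part-shut fingers behind it to about 29 mm above the deck.

>>> {"fn": "servo_tool", "kwargs": {"targets": [[[0,0,-0.1,0,0,15,-0.5],[0,0,0,0,0,20,-0.5],[0,0,0,0,0,20,-0.5],[0,0,0,0,0,12,-0.5],[0,0,0,0,0,6,-0.5],[0,0,0,0,0,2,-0.5],[0,0,0,0,0,0,-0.5],[0,0,0,-4,0,0,-0.5],[0,0,0,-6,0,0,-0.5],[0,0,0,0,0,0,-0.5]]]}}

```text
clock: 11.18
position: [0.3971, 0.0194, 0.0432]
tool_rot: [-0.334, 3.12, -0.001]
ft_force: [1.2, -0.3, -0.5]
gripper_width: 0.0216
```

```bash
cat >> h.py <<'E'
O=np.array([.5555,.0540]);U=np.array([np.cos(np.radians(12.2)),np.sin(np.radians(12.2))]);V=np.array([-U[1],U[0]])
def rel():
    s=telemetry.read_state(); p=s["position"][:2]-O; f=s["ft_force"]
    print("t %.2f x %.1f y %.1f z %.1f mm  F along %.1f side %.1f up %.1f"%(s["clock"],p@U*1e3,p@V*1e3,s["position"][2]*1e3,f[:2]@U,f[:2]@V,f[2]))
E
python3 -c "
from h import *
rel();plan(.4627,.0339,.041,192.2)"
```

```text
t 11.18 x -162.1 y -0.4 z 43.2 mm  F along 1.1 side -0.6 up -0.5
t 11.18 pos [0.3971 0.0194 0.0432] F [ 1.2 -0.3 -0.5] turn [-0.07  0.23  0.  ] shift [-67.2   0.3   2.2]
```

View pics/t3.png

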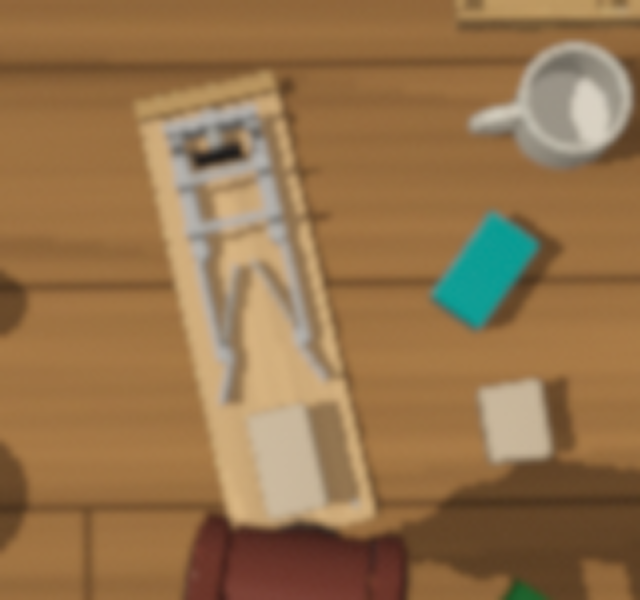

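Run:
```python
from h import *
c=eyes.camera_info("top");K,T=c["camera_matrix"],c["T"]
def q(n,L,z):
    P=cast([(a/4+230-.4,b/4+110-.4) for a,b in L],K,T,z)[:,:2]-O; print(n,(np.c_[P@U,P@V]*1e3).round(1).tolist(),"mean",(P.mean(0)@np.c_[U,V]*1e3).round(1))
q("prop",[(248,415),(302,403),(328,500),(268,517)],.062)
q("tips",[(240,265),(258,262)],.033)
q("mouth",[(227,402),(331,378)],.036)
q("strap1",[(190,237),(284,216)],.068)
q("strap2",[(182,180),(266,160)],.068)
```

```text
prop [[-58.8, 21.2], [-59.1, -20.0], [-133.7, -22.7], [-136.0, 23.5]] mean [-96.9   0.5]
tips [[54.9, 3.2], [54.1, -10.7]] mean [54.5 -3.7]
mouth [[-44.8, 35.8], [-44.7, -45.1]] mean [-44.8  -4.7]
strap1 [[79.8, 33.7], [79.5, -38.0]] mean [79.7 -2.2]
strap2 [[122.8, 30.1], [123.5, -34.3]] mean [123.1  -2.1]
```

>>> {"fn": "servo_tool", "kwargs": {"targets": [[[0,0,0,-6,0,0.5,-0.5],[0,0,0,-5,0,0.5,-0.5],[0,0,0,-5,0,0,-0.5],[0,0,0,-5,0,0,-0.5],[0,0,0,-5,0,0,-0.5],[0,0,0,-5,0,0,-0.5],[0,0,0,-6,0,0,-0.5],[0,0,0,-6,0,0,-0.5],[0,0,0,-6,0,0,-0.5],[0,0,0,-6,0,0,-0.5]]]}}

```text
clock: 12.02
position: [0.4487, 0.0313, 0.0406]
tool_rot: [0.334, -3.124, -0.0]
ft_force: [-0.5, -0.6, -0.2]
gripper_width: 0.0213
```

```bash
python3 -c "
from h import *
rel();plan(.4627,.0339,.041,192.2)"
```

```text
t 12.02 x -109.2 y 0.4 z 40.6 mm  F along -0.6 side -0.4 up -0.2
t 12.02 pos [0.4487 0.0313 0.0406] F [-0.5 -0.6 -0.2] turn [ 0. -0. -0.] shift [-14.3  -0.4  -0.4]
```

>>> {"fn": "servo_tool", "kwargs": {"targets": [[[0,0,0,-4,0,0,-0.5],[0,0,0,-4,0,0,-0.5],[0,0,0,-4,0,0,-0.5],[0,0,0,-4,0,0,-0.5],[0,0,0,-4,0,0,-0.5],[0,0,0,-4,0,0,-0.5],[0,0,0,-4,0,0,-0.5],[0,0,0,-4,0,0,-0.5],[0,0,0,-4,0,0,-0.5],[0,0,0,-4,0,0,-0.5]]]}}

```text
clock: 12.85
position: [0.4849, 0.0393, 0.0402]
tool_rot: [0.334, -3.118, 0.0]
ft_force: [-6.0, -2.5, 4.0]
gripper_width: 0.0215
```

```bash
python3 -c "
from h import *
rel();plan(.4627,.0339,.041,192.2)
im,K,T=grab('scene'); show(im,'s4',(270,170,400,300),4.5)"
```

```text
t 12.85 x -72.1 y 0.6 z 40.2 mm  F along -6.4 side -1.2 up 4.0
t 12.85 pos [0.4849 0.0393 0.0402] F [-6.  -2.5  4. ] turn [ 0.04 -0.35  0.02] shift [22.9 -0.6 -0.8]
```

View pics/s4.png

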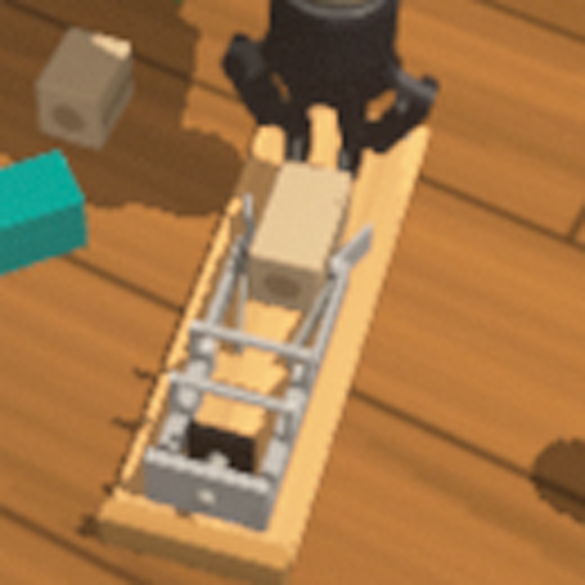

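The prop is in the funnel and is starting to part the flaps at 6 N. It lies straight, so I continue.

>>> {"fn": "servo_tool", "kwargs": {"targets": [[[0,0,0,-4,0,-0.5,-0.5],[0,0,0,-4,0,0,-0.5],[0,0,0,-4,0,0,-0.5],[0,0,0,-4,0,0,-0.5],[0,0,0,-4,0,0,-0.5],[0,0,0,-4,0,0,-0.5],[0,0,0,-4,0,0,-0.5],[0,0,0,-4,0,0,-0.5],[0,0,0,-4,0,0,-0.5],[0,0,0,-4,0,0,-0.5]]]}}

```text
clock: 13.73
position: [0.5261, 0.0481, 0.0411]
tool_rot: [0.334, -3.122, -0.0]
ft_force: [-1.7, 0.1, -1.6]
gripper_width: 0.0214
```

```bash
python3 -c "
from h import *
rel();plan(.4627,.0339,.041,192.2)"
```

```text
t 13.73 x -30.0 y 0.4 z 41.1 mm  F along -1.6 side 0.4 up -1.6
t 13.73 pos [0.5261 0.0481 0.0411] F [-1.7  0.1 -1.6] turn [ 0.01 -0.08  0.  ] shift [65.  -0.5  0.1]
```

>>> {"fn": "servo_tool", "kwargs": {"targets": [[[0,0,0,-4,0,0,-0.5],[0,0,0,-4,0,0,-0.5],[0,0,0,-4,0,0,-0.5],[0,0,0,-4,0,0,-0.5],[0,0,0,-4,0,0,-0.5],[0,0,0,-4,0,0,-0.5],[0,0,0,-4,0,0,-0.5],[0,0,0,-4,0,0,-0.5],[0,0,0,-4,0,0,-0.5],[0,0,0,-4,0,0,-0.5]]]}}

```text
clock: 14.57
position: [0.5658, 0.0566, 0.0413]
tool_rot: [0.334, -3.124, -0.0]
ft_force: [-2.5, -0.6, -0.3]
gripper_width: 0.0214
```

```bash
python3 -c "
from h import *
rel();plan(.4627,.0339,.041,192.2)
im,K,T=grab('scene'); show(im,'s5',(270,170,400,300),4.5)"
```

```text
t 14.57 x 10.6 y 0.3 z 41.3 mm  F along -2.6 side -0.1 up -0.3
t 14.57 pos [0.5658 0.0566 0.0413] F [-2.5 -0.6 -0.3] turn [ 0. -0. -0.] shift [105.5  -0.4   0.3]
```

View pics/s5.png

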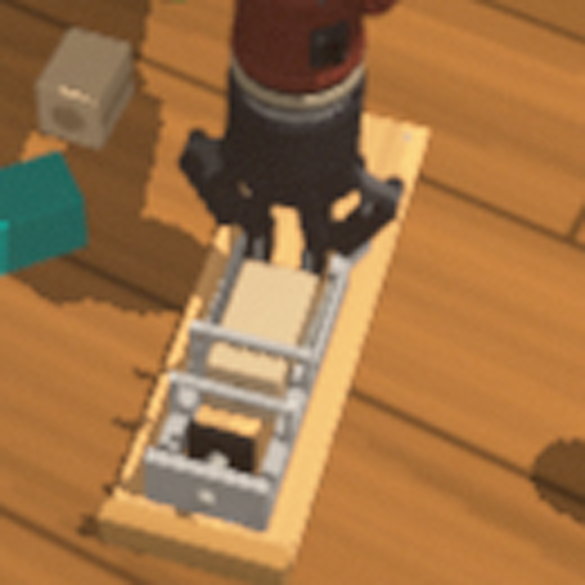

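The prop is between the flaps, under the first strap and straight. From here I go slower and feel for the bumper.

>>> {"fn": "servo_tool", "kwargs": {"targets": [[[0,0,0,-2.5,0,0,-0.5],[0,0,0,-2.5,0,0,-0.5],[0,0,0,-2.5,0,0,-0.5],[0,0,0,-2.5,0,0,-0.5],[0,0,0,-2.5,0,0,-0.5],[0,0,0,-2.5,0,0,-0.5],[0,0,0,-2,0,0,-0.5],[0,0,0,-2,0,0,-0.5],[0,0,0,-2,0,0,-0.5],[0,0,0,-1,0,0,-0.5]]]}}

```text
clock: 15.45
position: [0.5873, 0.0612, 0.0413]
tool_rot: [-0.334, 3.124, -0.0]
ft_force: [-1.7, -0.7, -1.0]
gripper_width: 0.0209
```

>>> {"fn": "servo_tool", "kwargs": {"targets": [[[0,0,0,-1,0,0,-0.5],[0,0,0,-1,0,0,-0.5],[0,0,0,-1,0,0,-0.5],[0,0,0,-1,0,0,-0.5],[0,0,0,-1,0,0,-0.5],[0,0,0,0,0,0,-0.5],[0,0,0,0,0,0,-0.5],[0,0,0,0,0,0,-0.5],[0,0,0,0,0,0,-0.5],[0,0,0,0,0,0,-0.5]]]}}

```text
clock: 16.28
position: [0.5921, 0.0622, 0.0415]
tool_rot: [-0.334, 3.123, -0.0]
ft_force: [-0.7, -0.6, 0.0]
gripper_width: 0.0213
```

```bash
python3 -c "
from h import *
rel();plan(.4627,.0339,.041,192.2)"
```

```text
t 16.28 x 37.5 y 0.3 z 41.5 mm  F along -0.8 side -0.4 up 0.0
t 16.28 pos [0.5921 0.0622 0.0415] F [-0.7 -0.6  0. ] turn [-0.01  0.04 -0.  ] shift [132.4  -0.3   0.5]
```

>>> {"fn": "servo_tool", "kwargs": {"targets": [[[0,0,0,-1,0,0,-0.5],[0,0,0,-1,0,0,-0.5],[0,0,0,-1,0,0,-0.5],[0,0,0,0,0,0,-0.5],[0,0,0,0,0,0,-0.5],[0,0,0,0,0,0,-0.5],[0,0,0,0,0,0,-0.5],[0,0,0,0,0,0,-0.5],[0,0,0,0,0,0,-0.5],[0,0,0,0,0,0,-0.5]]]}}

```text
clock: 17.12
position: [0.5948, 0.0628, 0.0413]
tool_rot: [-0.334, 3.124, -0.0]
ft_force: [-1.6, 0.5, -1.4]
gripper_width: 0.0219
```

>>> {"fn": "servo_tool", "kwargs": {"targets": [[[0,0,0,-1,0,0,-0.5],[0,0,0,-1,0,0,-0.5],[0,0,0,-1,0,0,-0.5],[0,0,0,0,0,0,-0.5],[0,0,0,0,0,0,-0.5],[0,0,0,0,0,0,-0.5],[0,0,0,0,0,0,-0.5],[0,0,0,0,0,0,-0.5],[0,0,0,0,0,0,-0.5],[0,0,0,0,0,0,-0.5]]]}}

```text
clock: 17.95
position: [0.5978, 0.0635, 0.0414]
tool_rot: [-0.334, 3.123, 0.0]
ft_force: [-0.5, 0.2, -0.7]
gripper_width: 0.0217
```

>>> {"fn": "servo_tool", "kwargs": {"targets": [[[0,0,0,-0.7,0,0,-0.5],[0,0,0,-0.7,0,0,-0.5],[0,0,0,-0.6,0,0,-0.5],[0,0,0,0,0,0,-0.5],[0,0,0,0,0,0,-0.5],[0,0,0,0,0,0,-0.5],[0,0,0,0,0,0,-0.5],[0,0,0,0,0,0,-0.5],[0,0,0,0,0,0,-0.5],[0,0,0,0,0,0,-0.5]]]}}

```text
clock: 18.78
position: [0.5996, 0.0639, 0.0412]
tool_rot: [0.334, -3.124, -0.0]
ft_force: [-0.7, -0.6, -1.4]
gripper_width: 0.0213
```

>>> {"fn": "servo_tool", "kwargs": {"targets": [[[0,0,0,-0.7,0,0,-0.5],[0,0,0,-0.7,0,0,-0.5],[0,0,0,-0.6,0,0,-0.5],[0,0,0,0,0,0,-0.5],[0,0,0,0,0,0,-0.5],[0,0,0,0,0,0,-0.5],[0,0,0,0,0,0,-0.5],[0,0,0,0,0,0,-0.5],[0,0,0,0,0,0,-0.5],[0,0,0,0,0,0,-0.5]]]}}

```text
clock: 19.62
position: [0.6014, 0.0643, 0.0412]
tool_rot: [0.334, -3.123, 0.0]
ft_force: [-1.7, -0.3, 0.1]
gripper_width: 0.0211
```

>>> {"fn": "servo_tool", "kwargs": {"targets": [[[0,0,0,-0.7,0,0,-0.5],[0,0,0,-0.7,0,0,-0.5],[0,0,0,-0.6,0,0,-0.5],[0,0,0,0,0,0,-0.5],[0,0,0,0,0,0,-0.5],[0,0,0,0,0,0,-0.5],[0,0,0,0,0,0,-0.5],[0,0,0,0,0,0,-0.5],[0,0,0,0,0,0,-0.5],[0,0,0,0,0,0,-0.5]]]}}

```text
clock: 20.45
position: [0.6022, 0.0644, 0.0412]
tool_rot: [0.334, -3.121, 0.0]
ft_force: [-6.5, -3.0, 2.3]
gripper_width: 0.0212
```

Bumper felt at about 7 N. Next are 1 mm steps.

>>> {"fn": "servo_tool", "kwargs": {"targets": [[[0,0,0,-0.5,0,0,-0.5],[0,0,0,-0.5,0,0,-0.5],[0,0,0,0,0,0,-0.5],[0,0,0,0,0,0,-0.5],[0,0,0,0,0,0,-0.5],[0,0,0,0,0,0,-0.5],[0,0,0,0,0,0,-0.5],[0,0,0,0,0,0,-0.5],[0,0,0,0,0,0,-0.5],[0,0,0,0,0,0,-0.5]]]}}

```text
clock: 21.28
position: [0.6025, 0.0645, 0.0412]
tool_rot: [0.334, -3.119, 0.001]
ft_force: [-7.1, -2.0, 2.9]
gripper_width: 0.0212
```

```bash
python3 -c "
from h import *
rel();plan(.4627,.0339,.041,192.2)"
```

```text
t 21.28 x 48.2 y 0.3 z 41.2 mm  F along -7.3 side -0.4 up 2.9
t 21.28 pos [0.6025 0.0645 0.0412] F [-7.1 -2.   2.9] turn [ 0.01 -0.28  0.02] shift [143.2  -0.4   0.2]
```

>>> {"fn": "servo_tool", "kwargs": {"targets": [[[0,0,0,-0.5,0,0,-0.5],[0,0,0,-0.5,0,0,-0.5],[0,0,0,0,0,0,-0.5],[0,0,0,0,0,0,-0.5],[0,0,0,0,0,0,-0.5],[0,0,0,0,0,0,-0.5],[0,0,0,0,0,0,-0.5],[0,0,0,0,0,0,-0.5],[0,0,0,0,0,0,-0.5],[0,0,0,0,0,0,-0.5]]]}}

```text
clock: 22.12
position: [0.6029, 0.0646, 0.0412]
tool_rot: [0.334, -3.117, 0.001]
ft_force: [-9.9, -2.9, 4.9]
gripper_width: 0.0212
```

The force is rising more steeply than the bumper spring would give, so I look before pressing on.

```bash
python3 -c "
from h import *
rel()
im,K,T=grab('scene'); show(im,'s6',(280,190,370,280),6.5)
im2,K2,T2=grab('top'); show(im2,'t6',(240,110,340,200),6)"
```

```text
t 22.12 x 48.6 y 0.3 z 41.2 mm  F along -10.3 side -0.7 up 4.9
```

View pics/s6.png

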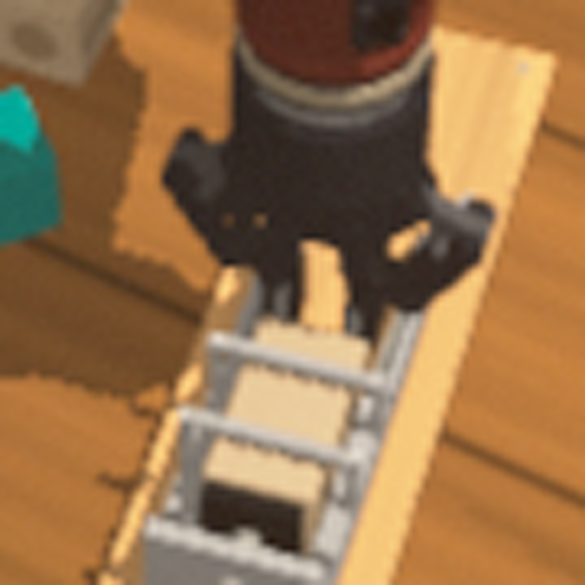

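The prop's front is up against the black bumper at (255,510) in the crop, with nothing obviously caught. I compare the bumper's top edge with the free state at subpixel level.

Run:
```python
from h import *
a=cv2.imread("pics/scene0.png",0).astype(float); im,K,T=grab("scene"); b=cv2.cvtColor(im,cv2.COLOR_BGR2GRAY).astype(float)
for n,g in(("free",a),("now",b)): print(n); print(g[254:280,312:328:2].astype(int))
for x in (.1375,.1425,.1475): print(x,proj(np.r_[O+U*x,.058],K,T).round(2))
rel()
```

```text
free
[[193 189 174 165 169 192 197 198]
 [161 184 189 171 164 164 179 198]
 [163 148 161 184 182 169 165 169]
 [187 135 166 154 168 182 181 169]
 [189 142 189 169 162 149 168 184]
 [181 147 190 187 179 169 162 153]
 [149 164 191 187 183 193 191 180]
 [119 179 189 187 184 194 201 203]
 [116 189 188 187 186 197 201 206]
 [ 87 159 177 185 184 198 201 204]
 [ 49  85 120 151 177 200 201 204]
 [ 47  50  49  84 124 166 202 192]
 [ 41  45  47  47  55  91 151 153]
 [ 38  41  44  45  49  47  59 100]
 [ 41  41  42  41  43  46  46  75]
 [ 35  39  41  39  39  43  41  75]
 [ 38  39  51  89  41  42  42  72]
 [ 51  38  94 154  70  41  38  71]
 [150 114 124 180 119  41  38  70]
 [189 172 174 185 110  38  41  68]
 [167 197 192 189 160  97  41  80]
 [131 159 179 189 193 164 151 107]
 [111 113 145 154 186 191 191 166]
 [112 114 111 116 149 160 191 190]
 [113 122 117 113 114 123 152 165]
 [110 146 154 112 115 113 114 129]]
now
[[200 189 206 207 207 209 208 207]
 [169 196 204 204 205 207 208 208]
 [129 155 170 193 204 205 206 207]
 [119 163 133 154 178 194 204 205]
 [139 198 161 160 141 154 179 193]
 [160
[... 167 characters left out ...]
9]
 [ 71 108 155 181 203 206 210 209]
 [ 49  56  79 115 160 182 204 208]
 [ 45  50  50  57  86 118 160 188]
 [ 41  46  47  51  53  58  87 133]
 [ 38  40  40  46  48  50  50  95]
 [ 42  39  42  40  43  44  45  92]
 [ 44  39  41  41  41  40  43  93]
 [ 56  42  93 105  40  41  44  91]
 [161 119 130 171  71  42  40  93]
 [200 183 185 197  87  43  37  87]
 [176 207 205 201 169 102  41  86]
 [137 168 191 201 203 172 157 113]
 [119 120 151 162 196 201 202 175]
 [119 121 120 123 156 171 202 205]
 [120 130 128 122 120 131 163 178]
 [120 153 162 119 121 121 119 135]]
0.1375 [[319.1  264.26]]
0.1425 [[318.5  265.89]]
0.1475 [[317.9  267.53]]
t 22.27 x 48.6 y 0.3 z 41.2 mm  F along -9.8 side -0.7 up 4.9
```

Image estimate: the bumper is pressed only about 1.2 mm. The rest of the force is friction, because the fingers press near the top edge of the prop, as the upward reaction shows. I back off, tilt the tool so the tips lead and contact is low, then press again.

>>> {"fn": "servo_tool", "kwargs": {"targets": [[[0,0,0,3,0,0,-0.5],[0,0,0,4,0,0,-0.5],[0,-3,0,0,0,0,-0.5],[0,-3,0,0,0,0,-0.5],[0,0,0,0,0,1,-0.5],[0,0,0,0,0,0,-0.5],[0,0,0,0,0,0,-0.5],[0,0,0,0,0,0,-0.5],[0,0,0,0,0,0,-0.5],[0,0,0,0,0,0,-0.5]]]}}

```text
clock: 23.1
position: [0.5994, 0.0638, 0.0405]
tool_rot: [-0.323, 3.02, 0.017]
ft_force: [-0.6, -0.1, 0.0]
gripper_width: 0.0216
```

```bash
python3 -c "
from h import *
rel();plan(.4627,.0339,.041,192.2)"
```

```text
t 23.10 x 45.0 y 0.3 z 40.5 mm  F along -0.6 side 0.0 up 0.0
t 23.10 pos [0.5994 0.0638 0.0405] F [-0.6 -0.1  0. ] turn [-0.01  6.03  0.  ] shift [140.   -0.3  -0.5]
```

>>> {"fn": "servo_tool", "kwargs": {"targets": [[[0,0,0,-1,0,0,-0.5],[0,0,0,-1,0,0.3,-0.5],[0,0,0,-0.5,0,0,-0.5],[0,0,0,-0.5,0,0,-0.5],[0,0,0,-0.5,0,0,-0.5],[0,0,0,-0.5,0,0,-0.5],[0,0,0,0,0,0,-0.5],[0,0,0,0,0,0,-0.5],[0,0,0,0,0,0,-0.5],[0,0,0,0,0,0,-0.5]]]}}

```text
clock: 23.93
position: [0.6024, 0.0645, 0.0403]
tool_rot: [-0.323, 3.021, 0.017]
ft_force: [-1.0, 0.1, 1.4]
gripper_width: 0.0215
```

```bash
python3 -c "
from h import *
rel()"
```

```text
t 23.93 x 48.1 y 0.3 z 40.3 mm  F along -0.9 side 0.3 up 1.4
```

>>> {"fn": "servo_tool", "kwargs": {"targets": [[[0,0,0,-0.5,0,0,-0.5],[0,0,0,-0.5,0,0,-0.5],[0,0,0,-0.5,0,0,-0.5],[0,0,0,0,0,0,-0.5],[0,0,0,0,0,0,-0.5],[0,0,0,0,0,0,-0.5],[0,0,0,0,0,0,-0.5],[0,0,0,0,0,0,-0.5],[0,0,0,0,0,0,-0.5],[0,0,0,0,0,0,-0.5]]]}}

```text
clock: 24.77
position: [0.6026, 0.0646, 0.0403]
tool_rot: [-0.324, 3.024, 0.017]
ft_force: [-5.0, -1.9, 4.3]
gripper_width: 0.0213
```

>>> {"fn": "servo_tool", "kwargs": {"targets": [[[0,0,0,-0.5,0,-0.5,-0.5],[0,0,0,-0.5,0,-0.5,-0.5],[0,0,0,0,0,0,-0.5],[0,0,0,0,0,0,-0.5],[0,0,0,0,0,0,-0.5],[0,0,0,0,0,0,-0.5],[0,0,0,0,0,0,-0.5],[0,0,0,0,0,0,-0.5],[0,0,0,0,0,0,-0.5],[0,0,0,0,0,0,-0.5]]]}}

```text
clock: 25.6
position: [0.6026, 0.0647, 0.0404]
tool_rot: [-0.324, 3.025, 0.017]
ft_force: [-4.7, -2.6, 0.5]
gripper_width: 0.0208
```

>>> {"fn": "servo_tool", "kwargs": {"targets": [[[0,0,0,-0.5,0,-0.2,-0.5],[0,0,0,-0.5,0,-0.2,-0.5],[0,0,0,0,0,0,-0.5],[0,0,0,0,0,0,-0.5],[0,0,0,0,0,0,-0.5],[0,0,0,0,0,0,-0.5],[0,0,0,0,0,0,-0.5],[0,0,0,0,0,0,-0.5],[0,0,0,0,0,0,-0.5],[0,0,0,0,0,0,-0.5]]]}}

```text
clock: 26.43
position: [0.6031, 0.0649, 0.0405]
tool_rot: [-0.324, 3.027, 0.017]
ft_force: [-4.9, -2.3, 0.3]
gripper_width: 0.0214
```

>>> {"fn": "servo_tool", "kwargs": {"targets": [[[0,0,0,-0.5,0,-0.2,-0.5],[0,0,0,-0.5,0,-0.2,-0.5],[0,0,0,0,0,0,-0.5],[0,0,0,0,0,0,-0.5],[0,0,0,0,0,0,-0.5],[0,0,0,0,0,0,-0.5],[0,0,0,0,0,0,-0.5],[0,0,0,0,0,0,-0.5],[0,0,0,0,0,0,-0.5],[0,0,0,0,0,0,-0.5]]]}}

```text
clock: 27.27
position: [0.6034, 0.065, 0.0406]
tool_rot: [-0.324, 3.028, 0.017]
ft_force: [-5.7, -2.0, -0.6]
gripper_width: 0.0212
```

```bash
cat >> h.py <<'E'
def bump():
    a=cv2.imread("pics/scene0.png",0).astype(float); im,K,T=grab("scene"); b=cv2.cvtColor(im,cv2.COLOR_BGR2GRAY).astype(float)
    def e(g,c):
        p=g[262:271,c]; p=(p-p.min())/(p.max()-p.min()); i=np.where((p[:-1]>=.5)&(p[1:]<.5))[0][0]; return i+(p[i]-.5)/(p[i]-p[i+1])
    d=[(e(b,c)-e(a,c))/.327 for c in range(313,324)]; print("bumper mm",np.round(d,1),"median %.1f"%np.median(d))
E
python3 -c "
from h import *
rel();bump()"
```

```text
t 27.27 x 49.2 y 0.6 z 40.6 mm  F along -6.0 side -0.7 up -0.6
bumper mm [0.7 0.6 0.8 1.  0.6 0.8 1.  0.8 0.5 0.9 0.1] median 0.8
```

>>> {"fn": "servo_tool", "kwargs": {"targets": [[[0,0,0,-0.5,0,-0.1,-0.5],[0,0,0,-0.5,0,-0.1,-0.5],[0,0,0,-0.5,0,-0.1,-0.5],[0,0,0,0,0,0,-0.5],[0,0,0,0,0,0,-0.5],[0,0,0,0,0,0,-0.5],[0,0,0,0,0,0,-0.5],[0,0,0,0,0,0,-0.5],[0,0,0,0,0,0,-0.5],[0,0,0,0,0,0,-0.5]]]}}

```text
clock: 28.15
position: [0.6041, 0.0651, 0.0406]
tool_rot: [-0.324, 3.03, 0.017]
ft_force: [-6.5, -2.3, -0.9]
gripper_width: 0.0214
```

>>> {"fn": "servo_tool", "kwargs": {"targets": [[[0,0,0,-0.5,0,0,-0.5],[0,0,0,-0.5,0,0,-0.5],[0,0,0,-0.5,0,0,-0.5],[0,0,0,0,0,0,-0.5],[0,0,0,0,0,0,-0.5],[0,0,0,0,0,0,-0.5],[0,0,0,0,0,0,-0.5],[0,0,0,0,0,0,-0.5],[0,0,0,0,0,0,-0.5],[0,0,0,0,0,0,-0.5]]]}}

```text
clock: 28.98
position: [0.6048, 0.0653, 0.0406]
tool_rot: [-0.325, 3.031, 0.017]
ft_force: [-7.6, -2.9, 0.9]
gripper_width: 0.0216
```

```bash
python3 -c "
from h import *
rel();bump()"
```

```text
t 28.98 x 50.6 y 0.6 z 40.6 mm  F along -8.1 side -1.3 up 0.9
bumper mm [2.4 2.2 1.8 2.3 2.7 2.6 2.1 2.1 2.5 2.7 1.8] median 2.3
```

>>> {"fn": "servo_tool", "kwargs": {"targets": [[[0,0,0,-0.5,0,0,-0.5],[0,0,0,-0.5,0,0,-0.5],[0,0,0,-0.5,0,0,-0.5],[0,0,0,0,0,0,-0.5],[0,0,0,0,0,0,-0.5],[0,0,0,0,0,0,-0.5],[0,0,0,0,0,0,-0.5],[0,0,0,0,0,0,-0.5],[0,0,0,0,0,0,-0.5],[0,0,0,0,0,0,-0.5]]]}}

```text
clock: 29.87
position: [0.6056, 0.0655, 0.0406]
tool_rot: [-0.325, 3.033, 0.017]
ft_force: [-8.8, -3.8, 0.9]
gripper_width: 0.0216
```

>>> {"fn": "servo_tool", "kwargs": {"targets": [[[0,0,0,-0.5,0,0,-0.5],[0,0,0,-0.5,0,0,-0.5],[0,0,0,0,0,0,-0.5],[0,0,0,0,0,0,-0.5],[0,0,0,0,0,0,-0.5],[0,0,0,0,0,0,-0.5],[0,0,0,0,0,0,-0.5],[0,0,0,0,0,0,-0.5],[0,0,0,0,0,0,-0.5],[0,0,0,0,0,0,-0.5]]]}}

```text
clock: 30.7
position: [0.6061, 0.0656, 0.0405]
tool_rot: [-0.325, 3.034, 0.017]
ft_force: [-10.9, -4.3, 2.2]
gripper_width: 0.0211
```

```bash
python3 -c "
from h import *
rel();bump()"
```

```text
t 30.70 x 51.9 y 0.6 z 40.5 mm  F along -11.6 side -1.9 up 2.2
bumper mm [3.6 3.4 3.2 3.6 3.7 3.7 3.8 3.7 3.4 3.7 3. ] median 3.6
```

>>> {"fn": "servo_tool", "kwargs": {"targets": [[[0,0,0,-0.5,0,-0.1,-0.5],[0,0,0,-0.5,0,-0.1,-0.5],[0,0,0,0,0,-0.2,-0.5],[0,0,0,0,0,0,-0.5],[0,0,0,0,0,0,-0.5],[0,0,0,0,0,0,-0.5],[0,0,0,0,0,0,-0.5],[0,0,0,0,0,0,-0.5],[0,0,0,0,0,0,-0.5],[0,0,0,0,0,0,-0.5]]]}}

```text
clock: 31.58
position: [0.6061, 0.0656, 0.0406]
tool_rot: [-0.326, 3.036, 0.016]
ft_force: [-11.0, -5.3, 2.2]
gripper_width: 0.0214
```

```bash
python3 -c "
from h import *
rel();bump()"
```

```text
t 31.58 x 51.9 y 0.7 z 40.6 mm  F along -11.9 side -2.9 up 2.2
bumper mm [3.6 3.3 3.3 3.7 3.6 3.9 3.9 3.6 3.4 3.8 3.1] median 3.6
```

>>> {"fn": "servo_tool", "kwargs": {"targets": [[[0,0,0,-0.5,0,-0.2,-0.5],[0,0,0,-0.5,0,-0.2,-0.5],[0,0,0,0,0,0,-0.5],[0,0,0,0,0,0,-0.5],[0,0,0,0,0,0,-0.5],[0,0,0,0,0,0,-0.5],[0,0,0,0,0,0,-0.5],[0,0,0,0,0,0,-0.5],[0,0,0,0,0,0,-0.5],[0,0,0,0,0,0,-0.5]]]}}

```text
clock: 32.47
position: [0.6065, 0.0658, 0.0407]
tool_rot: [-0.326, 3.037, 0.016]
ft_force: [-11.9, -5.3, 1.0]
gripper_width: 0.0211
```

```bash
python3 -c "
from h import *
rel();bump()"
```

```text
t 32.47 x 52.4 y 0.7 z 40.7 mm  F along -12.8 side -2.7 up 1.0
bumper mm [3.9 4.  4.  4.4 4.3 4.1 4.1 4.  4.1 4.6 3.6] median 4.1
```

>>> {"fn": "servo_tool", "kwargs": {"targets": [[[0,0,0,-0.5,0,-0.1,-0.5],[0,0,0,-0.5,0,-0.1,-0.5],[0,0,0,0,0,0,-0.5],[0,0,0,0,0,0,-0.5],[0,0,0,0,0,0,-0.5],[0,0,0,0,0,0,-0.5],[0,0,0,0,0,0,-0.5],[0,0,0,0,0,0,-0.5],[0,0,0,0,0,0,-0.5],[0,0,0,0,0,0,-0.5]]]}}

```text
clock: 33.35
position: [0.6069, 0.0659, 0.0407]
tool_rot: [-0.326, 3.038, 0.016]
ft_force: [-13.0, -5.4, 1.4]
gripper_width: 0.0214
```

```bash
python3 -c "
from h import *
rel();bump()"
```

```text
t 33.35 x 52.8 y 0.7 z 40.7 mm  F along -13.9 side -2.5 up 1.4
bumper mm [4.3 4.6 4.3 4.5 4.7 4.9 4.6 4.2 4.4 4.8 4. ] median 4.5
```

>>> {"fn": "servo_tool", "kwargs": {"targets": [[[0,0,0,-0.5,0,-0.1,-0.5],[0,0,0,-0.5,0,-0.1,-0.5],[0,0,0,0,0,0,-0.5],[0,0,0,0,0,0,-0.5],[0,0,0,0,0,0,-0.5],[0,0,0,0,0,0,-0.5],[0,0,0,0,0,0,-0.5],[0,0,0,0,0,0,-0.5],[0,0,0,0,0,0,-0.5],[0,0,0,0,0,0,-0.5]]]}}

```text
clock: 34.23
position: [0.6073, 0.066, 0.0408]
tool_rot: [-0.326, 3.04, 0.016]
ft_force: [-13.4, -5.6, 2.1]
gripper_width: 0.0216
```

```bash
python3 -c "
from h import *
rel();bump()"
```

```text
t 34.23 x 53.2 y 0.8 z 40.8 mm  F along -14.3 side -2.6 up 2.1
bumper mm [4.8 5.  4.6 4.6 5.  5.1 4.9 4.8 5.2 5.3 4.1] median 4.9
```

About 4.9 mm at 14 N, which is past the 4.5 mm snap point. I back off gently and see whether the flaps hold it.

>>> {"fn": "servo_tool", "kwargs": {"targets": [[[0,0,0,1,0,0,-0.5],[0,0,0,1,0,0,-0.5],[0,0,0,1,0,0,-0.5],[0,0,0,1,0,0,-0.5],[0,0,0,2,0,0,-0.5],[0,0,0,2,0,0,-0.5],[0,0,0,3,0,0,-0.5],[0,0,0,3,0,0,-0.5],[0,0,0,0,0,0,-0.5],[0,0,0,0,0,0,-0.5]]]}}

```text
clock: 35.12
position: [0.6027, 0.0645, 0.0441]
tool_rot: [-0.323, 3.019, 0.017]
ft_force: [-0.9, 0.5, -1.1]
gripper_width: 0.0214
```

```bash
python3 -c "
from h import *
rel();bump()"
```

```text
t 35.12 x 48.3 y 0.3 z 44.1 mm  F along -0.8 side 0.7 up -1.1
bumper mm [ 0.  -0.1 -0.5  0.2  0.3 -0.1 -0.2  0.1 -0.1 -0.1 -0.7] median -0.1
```

The bumper reads free again, so the flaps had not latched; at 62.3 mm it was borderline. I re-press slightly deeper, with the pusher shifted 2 mm towards the lane centre.

>>> {"fn": "servo_tool", "kwargs": {"targets": [[[0,0,0,0,-2,2.5,-0.5],[0,0,0,-1,0,0,-0.5],[0,0,0,-1,0,-0.2,-0.5],[0,0,0,-1,0,-0.2,-0.5],[0,0,0,-1,0,-0.2,-0.5],[0,0,0,-1,0,-0.2,-0.5],[0,0,0,-1,0,-0.2,-0.5],[0,0,0,-1,0,-0.2,-0.5],[0,0,0,0,0,0,-0.5],[0,0,0,0,0,0,-0.5]]]}}

```text
clock: 36.0
position: [0.6054, 0.0633, 0.0413]
tool_rot: [-0.325, 3.03, 0.017]
ft_force: [-9.8, -3.1, 2.6]
gripper_width: 0.0219
```

```bash
python3 -c "
from h import *
rel();bump()"
```

```text
t 36.00 x 50.8 y -1.4 z 41.3 mm  F along -10.2 side -1.0 up 2.6
bumper mm [2.7 2.5 1.9 2.5 2.9 2.9 2.5 2.2 2.4 2.6 1.9] median 2.5
```

>>> {"fn": "servo_tool", "kwargs": {"targets": [[[0,0,0,-1,0,-0.3,-0.5],[0,0,0,-1,0,-0.2,-0.5],[0,0,0,-1,0,-0.2,-0.5],[0,0,0,-1,0,-0.2,-0.5],[0,0,0,-1,0,-0.2,-0.5],[0,0,0,-0.5,0,-0.2,-0.5],[0,0,0,0,0,0,-0.5],[0,0,0,0,0,0,-0.5],[0,0,0,0,0,0,-0.5],[0,0,0,0,0,0,-0.5]]]}}

```text
clock: 36.88
position: [0.6075, 0.0639, 0.0415]
tool_rot: [-0.326, 3.037, 0.016]
ft_force: [-13.9, -4.6, 3.4]
gripper_width: 0.0214
```

```bash
python3 -c "
from h import *
rel();bump()"
```

```text
t 36.88 x 52.9 y -1.3 z 41.5 mm  F along -14.5 side -1.5 up 3.4
bumper mm [4.6 4.9 4.5 4.5 4.8 5.  4.9 4.5 4.5 4.8 4.1] median 4.6
```

>>> {"fn": "servo_tool", "kwargs": {"targets": [[[0,0,0,-0.5,0,-0.3,-0.5],[0,0,0,-0.5,0,-0.3,-0.5],[0,0,0,-0.5,0,-0.2,-0.5],[0,0,0,0,0,0,-0.5],[0,0,0,0,0,0,-0.5],[0,0,0,0,0,0,-0.5],[0,0,0,0,0,0,-0.5],[0,0,0,0,0,0,-0.5],[0,0,0,0,0,0,-0.5],[0,0,0,0,0,0,-0.5]]]}}

```text
clock: 37.77
position: [0.608, 0.064, 0.0418]
tool_rot: [-0.326, 3.039, 0.016]
ft_force: [-13.1, -4.6, 1.6]
gripper_width: 0.0215
```

```bash
python3 -c "
from h import *
rel();bump()"
```

```text
t 37.77 x 53.4 y -1.3 z 41.8 mm  F along -13.8 side -1.8 up 1.6
bumper mm [5.4 5.  4.9 5.3 5.7 5.6 5.  5.1 5.4 5.6 4.7] median 5.3
```

>>> {"fn": "servo_tool", "kwargs": {"targets": [[[0,0,0,-0.5,0,-0.1,-0.5],[0,0,0,-0.5,0,-0.1,-0.5],[0,0,0,0,0,0,-0.5],[0,0,0,0,0,0,-0.5],[0,0,0,0,0,0,-0.5],[0,0,0,0,0,0,-0.5],[0,0,0,0,0,0,-0.5],[0,0,0,0,0,0,-0.5],[0,0,0,0,0,0,-0.5],[0,0,0,0,0,0,-0.5]]]}}

```text
clock: 38.65
position: [0.6084, 0.0641, 0.0418]
tool_rot: [-0.327, 3.041, 0.016]
ft_force: [-14.5, -5.0, 1.5]
gripper_width: 0.0214
```

```bash
python3 -c "
from h import *
rel();bump()"
```

```text
t 38.65 x 53.9 y -1.3 z 41.8 mm  F along -15.2 side -1.8 up 1.5
bumper mm [5.9 5.6 5.1 5.8 5.9 6.  5.8 5.7 5.6 5.7 5. ] median 5.7
```

Roughly 5.7 mm at 15 N. I back off and check again.

>>> {"fn": "servo_tool", "kwargs": {"targets": [[[0,0,0,1.5,0,0,-0.5],[0,0,0,1.5,0,0,-0.5],[0,0,0,1.5,0,0,-0.5],[0,0,0,1.5,0,0,-0.5],[0,0,0,2,0,0,-0.5],[0,0,0,2,0,0,-0.5],[0,0,0,3,0,0,-0.5],[0,0,0,3,0,0,-0.5],[0,0,0,2,0,0,-0.5],[0,0,0,0,0,0,-0.5]]]}}

```text
clock: 39.53
position: [0.6013, 0.0618, 0.0456]
tool_rot: [-0.322, 3.017, 0.016]
ft_force: [0.5, 0.9, 0.1]
gripper_width: 0.0215
```

```bash
python3 -c "
from h import *
rel();bump()"
```

```text
t 39.53 x 46.4 y -2.0 z 45.6 mm  F along 0.6 side 0.8 up 0.1
bumper mm [ 0.  -0.2 -0.5 -0.  -0.  -0.1 -0.3  0.1 -0.1 -0.3 -0.8] median -0.1
```

>>> {"fn": "servo_tool", "kwargs": {"targets": [[[0,0,0,10,0,-10,-0.5],[0,0,0,15,0,-25,-0.5],[0,0,0,20,0,-30,-0.5],[0,0,0,25,0,-30,-0.5],[0,0,0,25,0,-20,-0.5],[0,0,0,25,0,0,-0.5],[0,0,0,20,0,0,-0.5],[0,0,0,0,0,0,-0.5],[0,0,0,0,0,0,-0.5],[0,0,0,0,0,0,-0.5]]]}}

```text
clock: 40.42
position: [0.4535, 0.0298, 0.1452]
tool_rot: [-0.322, 3.017, 0.016]
ft_force: [0.4, 0.5, 0.3]
gripper_width: 0.0215
```

```bash
python3 -c "
from h import *
rel();bump()
im,K,T=grab('scene','s7full'); im2,K2,T2=grab('top','t7full'); im3,K3,T3=grab('wrist','w7')
f=lambda i,b:cv2.resize(i[b[1]:b[3],b[0]:b[2]],(400,560),interpolation=cv2.INTER_CUBIC)
cv2.imwrite('pics/c7.png',np.hstack([f(im,(290,195,370,307)),f(im2,(255,125,325,223))]))"
```

```text
t 40.42 x -104.9 y -2.1 z 145.2 mm  F along 0.5 side 0.4 up 0.3
bumper mm [-0.1 -0.2 -0.6 -0.1 -0.1 -0.2 -0.2 -0.  -0.2 -0.2 -0.7] median -0.2
```

View pics/c7.png

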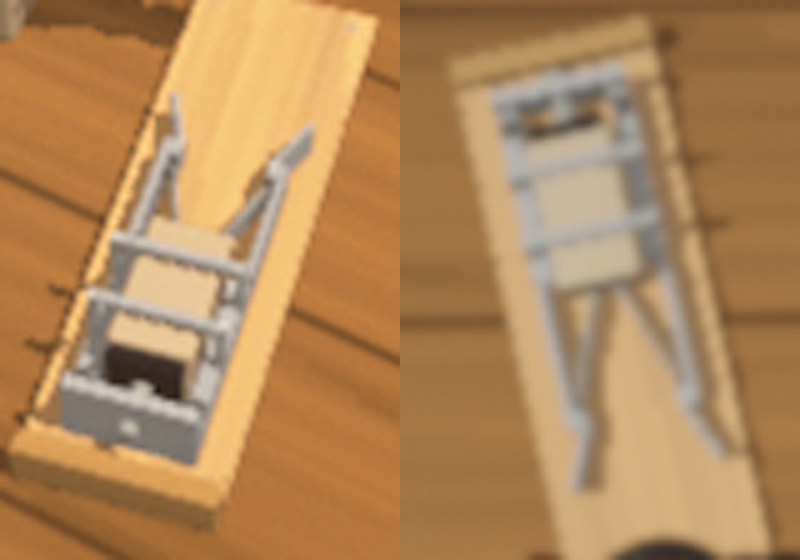

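The picture shows both flaps shut behind the prop: tips at (597,290) and (622,290), about 14 mm apart as at the start, with the prop's rear on them and its front at the bumper. The hand is clear. I do one quick numeric check of the flaps and other objects against the starting pictures.

Run:
```python
from h import *
a=cv2.imread("pics/top0.png",0).astype(np.float32); b=cv2.imread("pics/t7full.png",0).astype(np.float32)
g=lambda n,x0,y0,x1,y1:print(n,"shift px, response",cv2.phaseCorrelate(a[y0:y1,x0:x1],b[y0:y1,x0:x1],cv2.createHanningWindow((x1-x0,y1-y0),cv2.CV_32F)))
g("flaps",282,177,312,200); g("medium",345,200,376,232); g("short",408,213,440,241); g("mug",345,115,395,158); g("brush",395,117,465,155); g("bowl",185,212,232,256); g("jar",195,172,225,202)
d=np.abs(a-b)[174:200,280:312]; print("flap area diff mean %.1f max %.0f"%(d.mean(),d.max()))
s=telemetry.read_state(); print(s["clock"],s["ft_force"].round(1))
```

```text
flaps shift px, response ((-0.1400989405076718, 0.02569292769485365), 0.9527587509817548)
medium shift px, response ((0.09680785639439549, 0.011727014529729018), 0.58118268661201)
short shift px, response ((0.06201656395558963, -0.13455805497969564), 0.9697631056110064)
mug shift px, response ((0.011415865616104526, 0.47382778091028044), 0.885185925801595)
brush shift px, response ((0.04148833712493172, -0.03427565065846494), 0.8968701355987125)
bowl shift px, response ((0.0015359753878385618, 0.6117607110167604), 0.9496210327854863)
jar shift px, response ((-0.1533119939439409, 0.015948441938320457), 0.9301376374562581)
flap area diff mean 5.9 max 58
40.6167 [ 0.6 -0.1 -0.5]
```

```bash
python3 -c "
from station import r
print(r.job_done())"
```

```text
the job is handed in; nothing more can be done
None
```

I laid the longest prop on the bare deck and pushed it through both flaps to the bumper. I then handed the job in at about 40.6 s, with one check that disagrees.

- **Pressing:** I pressed the bumper twice. The first press reached about 14 N, the second about 15 N at its peak (wrist reading 15.2 N), at roughly 5–6 mm of bumper travel by image estimate.
- **Last checks:** The top view shows both flaps shut behind the prop. The flap area matches the starting picture within 0.15 px, with the prop's rear against the flap tips and its front at the bumper. The other props, jar, mug, bowl and brush moved by at most 0.6 px (about 2 mm, near measurement noise). The hand is clear, with the force near zero.
- **Disagreement:** My coarse estimate of the bumper from the scene camera read about -0.2 mm after release, where a clamped prop should give about 1.5 mm. I read it the same way after the first press, took the flaps as unlatched and pressed again, so that second press may not have been needed. With the flaps shut, the geometry means the bumper must be pressed. I put the reading down to bias of about 1–2 mm in that edge measurement and did not confirm the bumper travel directly.

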